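# Latch the test-jig carriage at its stop pin and start the test

### The arm

A 6-joint arm with a two-finger parallel gripper is mounted at the origin on a cart in front of the work surface, level with it; the furniture and walls round the work are solid. World frame = base frame: x ahead of the robot, y to its left, z up, the work surface at z = 0. Lengths are in mm, angles in rad, forces in N, time in s.
With the tool pointing down it reaches from about 275 to 825 mm from the base axis. Payload 5.2 kg.
Tool frame: the origin (TCP) lies at the very end of the fingers, on their centre line; the grasp point (between the pads) lies 19 mm behind it; z points along the fingers, y is the line along which they close (so a half turn about z gives the same grasp; the last joint's range is limited). The gripper opens to 93 mm and grips with 3 to 60 N. Pads are 15 mm wide; open, the fingers measure 128 mm over their backs; the gripper's body (75 mm by 188 mm) begins 65 mm behind the grasp point.
Start: joints at [-1.531, 0.259, 1.535, -0, 1.348, -0.203], TCP at [132.253, -533.867, 218.653] pointing down, gripper open.
Joint ranges: [-3.14, 3.14], [-0.91, 2.08], [0.19, 2.58], [-1.22, 4.36], [0.22, 2.71], [-3.12, 3.12]. Speed limits (rad/s): [2.57, 2.57, 3.14, 3.14, 3.14, 3.14].

### API

Orientations are given as a unit quaternion [x, y, z, w].
In Python, from bench import * gives the robot as it stands.
- The arm moves only by the tool step_arm, never from a script. Its argument "targets" is a list of rows, each a list of 6 numbers: the shift along the tool's x, y, z in cm, then the turn, a rotation vector about the tool's x, y, z in rad. A call has 1 to 20 rows; each row shifts and turns the commanded pose from where the row before left it, along the tool's axes as they then stand; what a row does not reach is not made up. A row lasts 1/8 s, in which the tool goes at most 62.5 mm and 10.7 degrees, less where a joint would pass 70% of its speed; a pose out of reach is approached as far as the arm can. A call is refused whole if a number of a shift passes 6.25 or a number of a turn 0.188, either way. A call with a gripper value outside its range is refused whole. "fingers" is the opening, from 0 (shut) to 1 (fully open), set as the call begins (left out, the last holds). The fingers move at their own pace and stop on an object; "grip_force" is the grip in N (left out, the last holds). Time passes only in rows, so rows that do not move let the fingers close. It gives the time, the measured TCP pose, the force, the opening and the grip force at its end, in the units of the state.
- get_obs(): the state, without advancing time (a new reading comes with each control period).
- read_camera(name): name is "scene" or "top"; returns a dict with "pixels" (384x512x3 uint8, red, green, blue), "fx", "fy", "cx", "cy" (pixels), "rvec" (rotation vector, rad) and "tvec" (3), from world to camera coordinates, as OpenCV has them. Camera axes: x right, y down, z forward; pixel columns grow to the right and rows downward; lengths in mm; the calibration is good to about 2 mm. A picture is of the moment at which its call begins. There is no depth.
- sign_off(): hands the job in; it is judged then, once.
The state is a dict: "time": time; "joint_pos": joint angles; "dq": joint speeds; "tau": joint torques, N m; "tool_pos": TCP position; "tool_rot": TCP orientation; "wrist_force": force on the tool from outside, world axes, zero at the start; "ft_torque": the same for the moment, N m; "opening": opening from 0.0 (shut) to 1.0 (fully open); "gripper_force": force on a finger pad.
Only numpy, scipy, OpenCV 4.12 (cv2) and the standard library are available. Lean on these libraries where they do the work, as an engineer would, in place of code of your own. Each camera call takes 0.05 s, during which the arm holds its last target. There are 200 camera calls.

### The job

Bring the circuit board on the test jig into its test position: with the fingertips gently push the blue carriage by its upright pad all the way in against the spring, then let it go so that it springs back by itself and catches on the dropped stop pin halfway. Only then press the green key on the grey control box fully down with a fingertip and let it come up again. Grasp and lift nothing, do not touch the board, and leave the bottle, battery and screwdriver where they are.

Things in the scene. Friction and masses are not known exactly. Their poses are not given: they have to be found in the camera images.
- jig: board test jig fixed to the desk: aluminium base plate 240x110x10 mm. Origin on the desk, on the centre line, 110 mm from the plate's near end; x points in (the way the carriage is pushed, roughly away from the robot), y left, z up. Dark cross block at the near end (66 mm wide, x -105 to -95, top 26 mm). Black contact block on the right (y -54 to -42, x -11 to 39, top 44 mm)
- carriage (a joint): travel in m of the blue sprung carriage (88x76 mm) along the jig's +x: 0 = out (start), 0.052 = fully in at the end stop. The spring pushes it out with 4 N at 0 rising to 7 N at 0.052; damped (25 N per m/s). Beyond 0.028 the stop pin drops, and on the return a steel shoulder of the carriage stops on it at 0.028 (latched). It can be pushed in again from there
- push_pad (a point): centre of the near, upright face of the carriage's push pad, which looks to the jig's -x; moves with the carriage. The pad is 76 mm wide (y), 12 mm thick and reaches from 30 to 75 mm above the desk; the point is at 54 mm. At rest it lies at x -70 mm in the jig's frame. Between the pad and the board's edge are about 21 mm, with two low gussets
- stop_pin (a joint): drop in m of the sprung steel stop pin with the red knob, in a dark bracket on the jig's left (x -12, y 42 mm, bracket top 63, knob top 90 mm above the desk): 0 = raised, riding on the carriage's steel strip; 0.010 = dropped behind the strip, which happens by itself once the carriage is beyond 0.028
- board: small green circuit board, 45x58 mm, 26 mm high with its parts, loose, standing on stand-offs in the shallow nest of the carriage 32 mm above the desk; origin at the centre of its underside. It rides along with the carriage and is not to be touched
- control_box: grey control box with a black top, 80x100 mm, top 34 mm above the desk, fixed to the desk; origin at the centre of its underside, x across the short side
- test_key_top (a point): centre of the top of the green round push key on the control box (28 mm across, in a black housing, 56 mm above the desk, 14 mm from the box's centre toward its -x side); press straight down
- test_key (a joint): travel in m of the green key: 0 = up, 0.006 = fully down, which takes about 5 N; it comes up when released
- flux: amber flux bottle with a black spout, 34 mm across, 109 mm tall, loose, standing; origin at the centre of its underside. It and the control box may change places
- battery: block battery, 18x32x49 mm, loose, standing upright; origin at the centre of its underside
- driver: small black precision screwdriver, 125 mm long, 13 mm thick, loose, lying right of the jig; origin at the middle of its underside

How it is judged (in metres and radians):
On the way, in this order (a step that is already met when the one before it is completed fails the run):
1. the carriage has been pushed in to its end stop (beyond 47 of 52 mm) (value of joint carriage above 0.047 m), for 0.05 s.
2. let go, the carriage has come back and rests latched against the dropped stop pin (value of joint carriage between 0.025 and 0.031 m and value of joint stop_pin above 0.007 m and contact force between the fingers and jig below 0.3 N), for 0.2 s.
3. the green key has been pressed down (beyond 4.5 of 6 mm) (value of joint test_key above 0.0045 m), for 0.05 s.
At the end, for the whole second after the job is handed in: The carriage rests latched at 28 mm (25 to 31) with the stop pin dropped (over 7 mm), the key is up again (under 1.5 mm), the board lies still and flat in its nest on the carriage, and bottle, battery and screwdriver are within 20 mm of where they stood (value of joint carriage between 0.025 and 0.031 m and value of joint stop_pin above 0.007 m and value of joint test_key below 0.0015 m and x of board in the frame of push_pad between 0.048 and 0.064 m and z of board in the frame of push_pad below -0.017 m and angle between board's own z axis and vertical below 0.1 rad and linear speed of board below 0.02 m/s and distance of each of flux, battery, driver from where it was at the start of the episode below 0.02 m); the robot touches nothing.
It fails at once if the key is pressed while the carriage is not latched at mid position (value of joint test_key above 0.002 m and (value of joint carriage below 0.025 m or value of joint carriage above 0.031 m or value of joint stop_pin below 0.007 m)).
It fails at once if the board is touched by the robot (contact force between any of the fingers, the arm and board above 0.5 N).
It fails at once if the board is lifted or thrown out of its nest (height (world z) of board above 0.045 m).
It fails at once if the bottle, battery or screwdriver is lifted, knocked over or pushed away (distance of any of flux, battery, driver from where it was at the start of the episode above 0.03 m or height (world z) of any of flux, battery, driver above 0.015 m or angle between any of flux, battery's own z axis and vertical above 0.5 rad).
It fails at once if the jig or the control box is struck or pressed with more than 40 N (contact force between the fingers and jig above 40 N or contact force between the fingers and control_box above 40 N).
It also fails if it takes over 40 s, if anything falls off the work surface, if the arm or the gripper's body presses on something with over 40 N, if the wrist force passes 120 N, or if a joint passes its speed limit or range.

## Working session

There is one attempt and no reset: what is moved stays moved. The work goes in short steps, Python scripts to look and compute and a tool call to move; the robot and the scene stay as the last step left them, time stands still between calls to the robot, and variables do not carry over. Pictures are saved under pics/ and viewed, at most 10 in all, crops included, and the job is handed in when it is done.

Besides the shell and the picture viewer there is one more tool, called after "Emit:" by a JSON object that holds its "method" and its "body", one argument or row to a line. step_arm: Moves the arm, as the interface text tells. Its arguments: {"type":"object","properties":{"targets":{"type":"array"},"fingers":{"type":"number"},"grip_force":{"type":"number"}},"required":["targets"]}

```bash
mkdir -p pics; python3 - <<'E'
from bench import *
import cv2,pickle
d={}
for n in("scene","top"):
    c=read_camera(n); d[n]=c
    cv2.imwrite(f"pics/{n}0.png",cv2.resize(c["pixels"][:,:,::-1],(800,600),interpolation=cv2.INTER_CUBIC))
    print(n,c["fx"],c["cx"],c["cy"],c["rvec"],c["tvec"])
pickle.dump(d,open("c0.pkl","wb"))
o=get_obs();print(o)
E
```

```text
scene 396.47123948162084 256.61389961977756 189.98171016856813 [ 0.80140649 -2.41786327  1.29638129] [279.9532686  281.19620322 851.73721915]
top 439.9904331729981 248.44232472032684 190.90219184428432 [ 2.12401833 -2.16460962  0.15911873] [-162.13062763  477.42312647 1201.04703283]
{'time': 0.1, 'joint_pos': array([-1.53077870e+00,  2.59235715e-01,  1.53597875e+00,  3.15064356e-05,
        1.34801460e+00, -2.02787551e-01]), 'dq': array([ 0.00101666, -0.00346358, -0.00110887, -0.0011513 ,  0.0016413 ,
        0.00045127]), 'tau': array([ 3.06603884e-03, -4.38206184e+01, -2.84643728e+01,  7.20849400e-02,
        3.61229992e-02, -4.86700344e-05]), 'tool_pos': array([ 132.25477195, -533.34783083,  217.9173188 ]), 'tool_rot': array([ 9.92639843e-01,  1.21101082e-01,  8.18266067e-05, -8.14251721e-04]), 'wrist_force': array([-0.74343982, -0.00157268,  0.51460497]), 'ft_torque': array([-0.02065717,  0.04587405, -0.02264606]), 'gripper_force': 0.0, 'opening': 0.9983093910140732}
```

View pics/scene0.png

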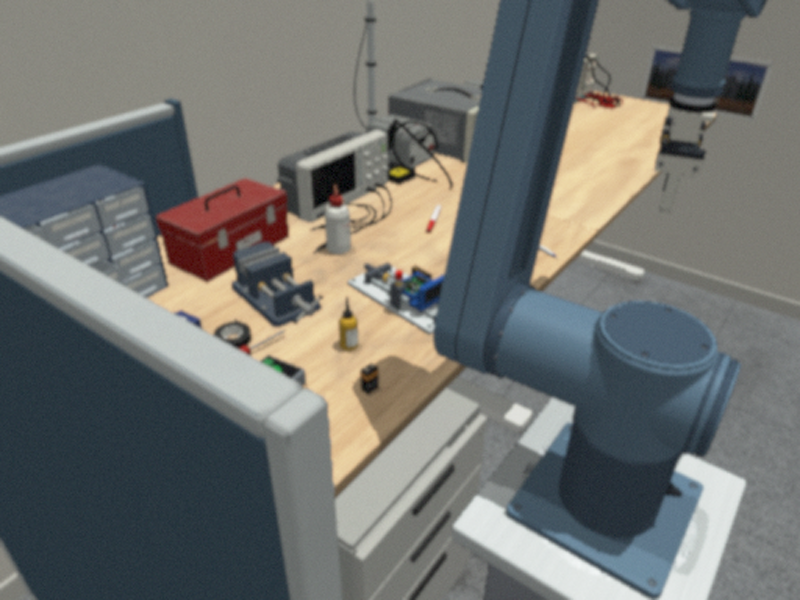

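View pics/top0.png

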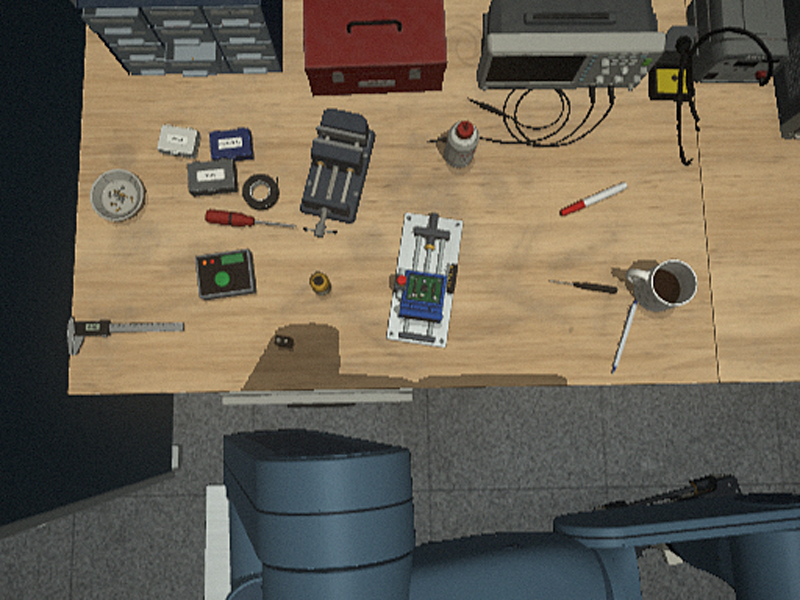

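Top view (800x600): jig plate centred around (426,280), with its blue pad's near edge at about (420,318). The key is at (222,280) on the control box, the bottle at (319,282), the battery at (284,342) and the driver at (585,286). I'll crop both views to read pixels more accurately.

```bash
cat > h.py <<'E'
import numpy as np,cv2,pickle
def P(c):
    R=cv2.Rodrigues(np.array(c["rvec"],float))[0]; K=np.array([[c["fx"],0,c["cx"]],[0,c["fy"],c["cy"]],[0,0,1]]); return K,R,np.array(c["tvec"],float).ravel()
def at(c,uv,z):
    K,R,t=P(c); d=R.T@np.linalg.solve(K,[*uv,1]); o=-R.T@t; return o+d*(z-o[2])/d[2]
def proj(c,X):
    K,R,t=P(c); p=K@(R@np.array(X,float)+t); return p[:2]/p[2]
def tri(c1,u1,c2,u2):
    A=[K@np.c_[R,t] for K,R,t in(P(c1),P(c2))]
    h=cv2.triangulatePoints(A[0],A[1],np.array(u1,float).reshape(2,1),np.array(u2,float).reshape(2,1)).ravel(); return h[:3]/h[3]
E
python3 - <<'E'
import pickle,cv2,numpy as np
d=pickle.load(open("c0.pkl","rb"))
t=d["top"]["pixels"][:,:,::-1];s=d["scene"]["pixels"][:,:,::-1]
a=cv2.resize(t[130:226,240:304],(400,600),interpolation=cv2.INTER_CUBIC) # scale 6.25
b=cv2.resize(t[150:198,120:184],(400,300),interpolation=cv2.INTER_CUBIC)
e=cv2.resize(s[160:256,160:288],(400,300),interpolation=cv2.INTER_CUBIC) #3.125
cv2.imwrite("pics/crop.png",np.hstack([a,np.vstack([b,e])]))
E
```

```text
(no output)
```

View pics/crop.png

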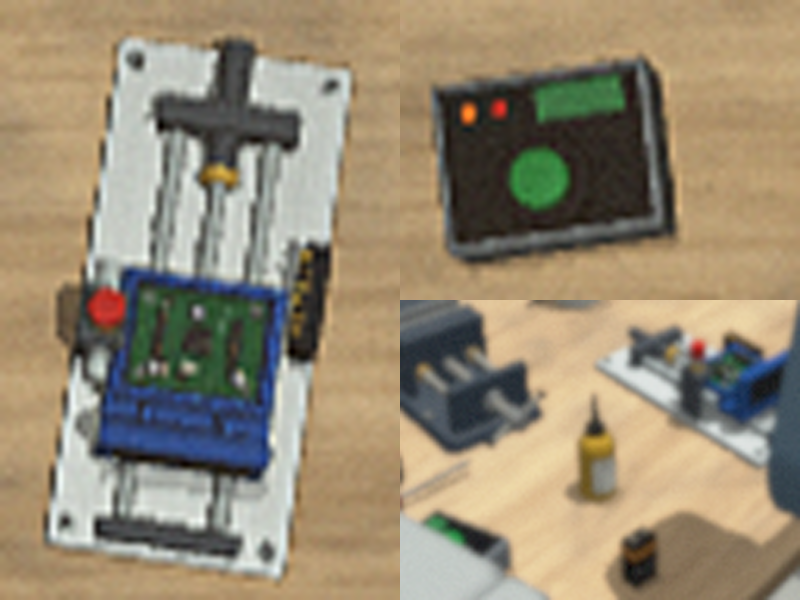

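The crop shows the jig corners at (120,38), (352,70), (280,577) and (49,543), the red knob at (108,307), the pad's near top edge along (98,455)–(265,472), and the key at (540,178). In the scene view the knob is at (697,348), the bottle spout tip at (594,400) and the key only partly visible near (447,530).

```bash
python3 - <<'E'
from h import *
d=pickle.load(open("c0.pkl","rb"));T,S=d["top"],d["scene"]
np.set_printoptions(precision=1,suppress=True)
A=lambda x,y:((x+.5)/6.25-.5+240,(y+.5)/6.25-.5+130)
B=lambda x,y:((x-400+.5)/6.25-.5+120,(y+.5)/6.25-.5+150)
E=lambda x,y:((x-400+.5)/3.125-.5+160,(y-300+.5)/3.125-.5+160)
F=lambda x,y:((x+.5)/1.5625-.5,(y+.5)/1.5625-.5)
for c in(T,S):
    K,R,t=P(c);print("cam",-R.T@t)
c=np.array([at(T,A(*p),10)for p in[(120,38),(352,70),(280,577),(49,543)]]);print(c)
print("sides",[np.linalg.norm(c[i]-c[(i+1)%4]) for i in range(4)])
far=(c[0]+c[1])/2;near=(c[2]+c[3])/2
u=(far-near)/np.linalg.norm(far-near);l=((c[0]+c[3])-(c[1]+c[2]))[:2];l/=np.linalg.norm(l)
yaw=np.arctan2(u[1],u[0]);print("yaw",yaw,"from sides",np.arctan2(-l[0],l[1]))
o=c.mean(0)-10*u;o[2]=0;print("origin",o)
v=np.array([-u[1],u[0],0]);J=lambda x,y,z:o+x*u+y*v+[0,0,z]
print("pad pt",J(-70,0,54),"knob pred",J(-12,42,88))
print("knob tri",tri(T,A(108,307),S,E(697,348)))
pp=[at(T,A(*p),75)for p in[(98,455),(265,472)]];print("pad near-top corners",pp,[((q-o)@u,(q-o)@v)for q in pp])
print("key at56",at(T,B(540,178),56),"tri",tri(T,B(540,178),S,E(447,530)))
b=[at(T,B(*p),34)for p in[(435,88),(645,60),(665,235),(455,250)]];print("box",np.array(b),np.mean(b,0), [np.linalg.norm(b[i]-b[(i+1)%4]) for i in range(4)])
print("flux",at(T,F(321,285),60),"tri",tri(T,F(320,278),S,E(594,400)),"batt",at(T,F(284,342),45),"drv",at(T,F(553,282),7),at(T,F(617,290),7))
pickle.dump((o,u,v),open("jig.pkl","wb"))
E
```

```text
cam [ 291.7 -169.5 1258.1]
cam [-93.1 615.  704.3]
[[ 640.7 -204.5   10. ]
 [ 623.2 -312.4   10. ]
 [ 387.2 -271.5   10. ]
 [ 404.6 -166.9   10. ]]
sides [np.float64(109.32831650221034), np.float64(239.5700668649741), np.float64(106.03480468469637), np.float64(239.03086959127887)]
yaw -0.16472588471252136 from sides -0.16290832412582573
origin [ 504.1 -237.2    0. ]
pad pt [ 435.  -225.7   54. ] knob pred [ 499.1 -193.8   88. ]
knob tri [ 499.4 -194.7   85.2]
pad near-top corners [array([ 436.6, -189. ,   75. ]), array([ 427.8, -261.1,   75. ])] [(np.float64(-74.48976025626607), np.float64(36.48319409299648)), (np.float64(-71.327909244376), np.float64(-36.09970604326567))]
key at56 [512.8 123.6  56. ] tri [511.  121.2  66.1]
box [[559.4 177.4  34. ]
 [570.5  82.1  34. ]
 [489.7  72.2  34. ]
 [484.7 166.8  34. ]] [526.1 124.6  34. ] [np.float64(95.95705369953619), np.float64(81.44015680211106), np.float64(94.67204169420117), np.float64(75.45121589022507)]
flux [497.1 -52.3  60. ] tri [503.8 -53.7  99. ] batt [398.7  15.   45. ] drv [ 503.6 -475.4    7. ] [ 486.4 -592.5    7. ]
```

Both checks agree: the triangulated knob is within 3 mm of its prediction from the jig frame, and the pad corners and sizes match. I'll close the fingers, turn the tool to the jig's yaw, then move to a point above jig (-105, 0).

Emit:
{"method": "step_arm", "body": {
  "targets": [
    [0,0,0,0,0,0.136],
    [0,0,0,0,0,0.136],
    [0,0,0,0,0,0.136],
    [1.78,-2.95,0,0,0,0],
    [1.78,-2.95,0,0,0,0],
    [1.78,-2.95,0,0,0,0],
    [1.78,-2.95,0,0,0,0],
    [1.78,-2.95,0,0,0,0],
    [1.78,-2.95,0,0,0,0],
    [1.78,-2.95,0,0,0,0],
    [1.78,-2.95,0,0,0,0],
    [1.78,-2.95,0,0,0,0],
    [1.78,-2.95,0,0,0,0],
    [1.78,-2.95,0,0,0,0],
    [1.78,-2.95,0,0,0,0],
    [0,0,0,0,0,0],
    [0,0,0,0,0,0]
  ],
  "fingers": 0,
  "grip_force": 10
}}

```text
time: 2.22
tool_pos: [400.8, -220.0, 218.4]
tool_rot: [0.997, -0.082, -0.0, 0.0]
wrist_force: [-0.2, -0.3, -0.1]
opening: 0.006
gripper_force: 0.0
```

Emit:
{"method": "step_arm", "body": {
  "targets": [
    [0,0,3,0,0,0],
    [0,0,3,0,0,0],
    [0,0,3,0,0,0],
    [0,0,3,0,0,0],
    [0,0,2.5,0,0,0],
    [0,0,1.5,0,0,0],
    [0,0,1,0,0,0],
    [0,0,0,0,0,0],
    [0,0,0,0,0,0]
  ]
}}

```text
time: 3.35
tool_pos: [401.4, -220.4, 49.2]
tool_rot: [0.997, -0.083, 0.0, 0.0]
wrist_force: [-0.3, 0.1, 0.7]
opening: 0.004
gripper_force: 0.0
```

Emit:
{"method": "step_arm", "body": {
  "targets": [
    [0.5,0,0,0,0,0],
    [0.5,0,0,0,0,0],
    [0.5,0,0,0,0,0],
    [0.4,0,0,0,0,0],
    [0.3,0,0,0,0,0],
    [0.3,0,0,0,0,0],
    [0.3,0,0,0,0,0],
    [0,0,0,0,0,0],
    [0,0,0,0,0,0]
  ]
}}

```text
time: 4.47
tool_pos: [427.6, -224.1, 48.5]
tool_rot: [0.997, -0.082, -0.001, -0.0]
wrist_force: [-4.9, -0.7, 3.8]
opening: 0.004
gripper_force: 2.5
```

Contact, at 5 N. I'll push in gently.

Emit:
{"method": "step_arm", "body": {
  "targets": [
    [0.4,0,0,0,0,0],
    [0.4,0,0,0,0,0],
    [0.4,0,0,0,0,0],
    [0.4,0,0,0,0,0],
    [0.4,0,0,0,0,0],
    [0.4,0,0,0,0,0],
    [0.4,0,0,0,0,0],
    [0.4,0,0,0,0,0],
    [0.4,0,0,0,0,0],
    [0.4,0,0,0,0,0],
    [0.4,0,0,0,0,0],
    [0.2,0,0,0,0,0],
    [0.2,0,0,0,0,0],
    [0,0,0,0,0,0],
    [0,0,0,0,0,0]
  ]
}}

```text
time: 6.35
tool_pos: [474.4, -231.9, 48.5]
tool_rot: [0.997, -0.082, -0.002, -0.0]
wrist_force: [-6.7, 0.6, 4.5]
opening: 0.005
gripper_force: 3.3
```

Emit:
{"method": "step_arm", "body": {
  "targets": [
    [0.2,0,0,0,0,0],
    [0.2,0,0,0,0,0],
    [0,0,0,0,0,0],
    [0,0,0,0,0,0]
  ]
}}

```text
time: 6.85
tool_pos: [477.1, -232.4, 48.5]
tool_rot: [0.997, -0.082, -0.003, -0.001]
wrist_force: [-10.2, 0.9, 7.2]
opening: 0.003
gripper_force: 5.4
```

Emit:
{"method": "step_arm", "body": {
  "targets": [
    [0.2,0,0,0,0,0],
    [0,0,0,0,0,0],
    [0,0,0,0,0,0]
  ]
}}

```text
time: 7.22
tool_pos: [477.2, -232.3, 48.5]
tool_rot: [0.997, -0.082, -0.005, -0.001]
wrist_force: [-18.4, -0.1, 13.2]
opening: 0.007
gripper_force: 8.7
```

The end stop is reached: no more motion, and the force is up to 18 N. Next I retract at a moderate speed and stay clear of the pad.

Emit:
{"method": "step_arm", "body": {
  "targets": [
    [-0.4,0,0,0,0,0],
    [-0.5,0,0,0,0,0],
    [-0.6,0,0,0,0,0],
    [-0.8,0,0,0,0,0],
    [-0.8,0,0,0,0,0],
    [-1,0,0,0,0,0],
    [-1.5,0,0,0,0,0],
    [-1,0,0,0,0,0],
    [0,0,0,0,0,0],
    [0,0,0,0,0,0],
    [0,0,0,0,0,0]
  ]
}}

```text
time: 8.6
tool_pos: [417.4, -222.7, 48.7]
tool_rot: [0.997, -0.082, 0.0, 0.0]
wrist_force: [0.1, 0.8, 0.3]
opening: 0.003
gripper_force: 0.0
```

```bash
python3 - <<'E'
from bench import *
import cv2,numpy as np
t=read_camera("top")["pixels"][:,:,::-1];s=read_camera("scene")["pixels"][:,:,::-1]
cv2.imwrite("pics/latch.png",np.hstack([cv2.resize(t[130:226,240:304],(400,600),interpolation=cv2.INTER_CUBIC),cv2.resize(s[160:208,240:272],(400,600),interpolation=cv2.INTER_CUBIC)]))
E
```

```text
(no output)
```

View pics/latch.png

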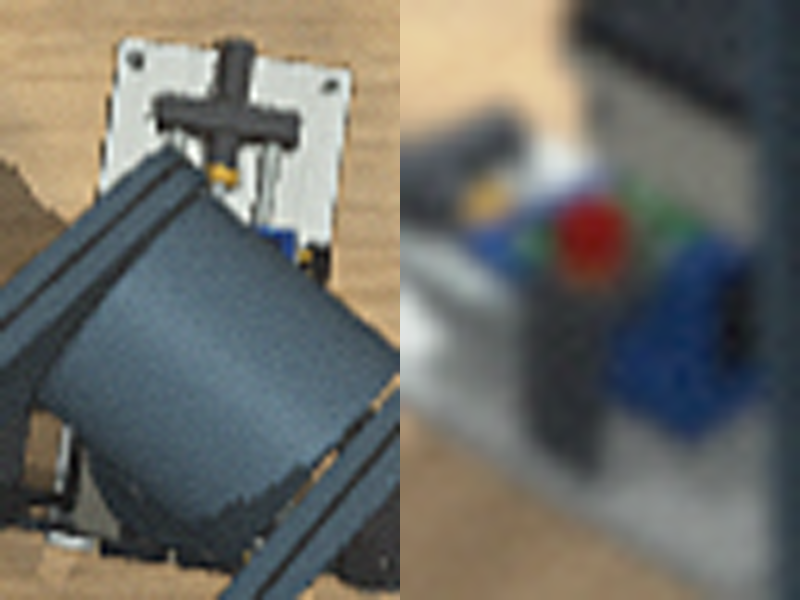

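The carriage's far edge has moved about 26 mm in and the knob sits lower, which looks latched. I'll lift, then move over toward the key. I'll check the latch with a clear view before pressing.

Emit:
{"method": "step_arm", "body": {
  "targets": [
    [0,0,-2.5,0,0,0],
    [0,0,-3.5,0,0,0],
    [0,0,-3.5,0,0,0],
    [0,0,-3.5,0,0,0],
    [0,0,-2.5,0,0,0],
    [0.31,-2.975,0,0,0,0],
    [0.31,-2.975,0,0,0,0],
    [0.31,-2.975,0,0,0,0],
    [0.31,-2.975,0,0,0,0],
    [0.31,-2.975,0,0,0,0],
    [0.31,-2.975,0,0,0,0],
    [0.31,-2.975,0,0,0,0],
    [0.31,-2.975,0,0,0,0],
    [0.31,-2.975,0,0,0,0],
    [0.31,-2.975,0,0,0,0],
    [0.31,-2.975,0,0,0,0],
    [0.31,-2.975,0,0,0,0],
    [0,0,0,0,0,0],
    [0,0,0,0,0,0]
  ]
}}

```text
time: 11.08
tool_pos: [512.1, 123.3, 203.4]
tool_rot: [0.997, -0.082, -0.0, 0.0]
wrist_force: [0.5, 0.6, 0.1]
opening: 0.006
gripper_force: 0.0
```

```bash
python3 - <<'E'
from bench import *
import cv2,numpy as np
t=read_camera("top")["pixels"][:,:,::-1];s=read_camera("scene")["pixels"][:,:,::-1]
cv2.imwrite("pics/latch2.png",np.hstack([cv2.resize(t[130:226,240:304],(400,600),interpolation=cv2.INTER_CUBIC),cv2.resize(s[150:246,160:224],(400,600),interpolation=cv2.INTER_CUBIC)]))
E
```

```text
(no output)
```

View pics/latch2.png

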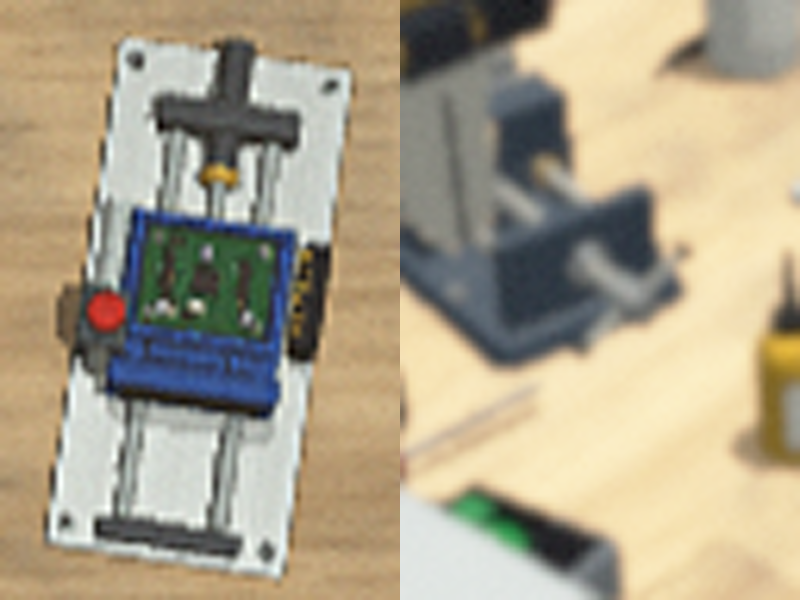

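The carriage has moved 58 px, about 27.5 mm, from its start, so it is latched with the board in its nest. Now I descend over the key.

Emit:
{"method": "step_arm", "body": {
  "targets": [
    [0,0,3,0,0,0],
    [0,0,3,0,0,0],
    [0,0,3,0,0,0],
    [0.05,0,2.5,0,0,0],
    [0,0,1.5,0,0,0],
    [0,0,0.8,0,0,0],
    [0,0,0,0,0,0],
    [0,0,0,0,0,0]
  ]
}}

```text
time: 12.18
tool_pos: [513.5, 123.5, 66.5]
tool_rot: [0.997, -0.083, 0.001, -0.0]
wrist_force: [0.4, 1.4, 0.0]
opening: 0.007
gripper_force: 0.0
```

Emit:
{"method": "step_arm", "body": {
  "targets": [
    [0,0,0.3,0,0,0],
    [0,0,0.3,0,0,0],
    [0,0,0.2,0,0,0],
    [0,0,0.2,0,0,0],
    [0,0,0,0,0,0],
    [0,0,0,0,0,0]
  ]
}}

```text
time: 12.92
tool_pos: [512.8, 123.5, 55.8]
tool_rot: [0.997, -0.082, -0.0, -0.0]
wrist_force: [-0.6, -0.3, 1.6]
opening: 0.004
gripper_force: 0.8
```

Emit:
{"method": "step_arm", "body": {
  "targets": [
    [0,0,0.2,0,0,0],
    [0,0,0.2,0,0,0],
    [0,0,0.15,0,0,0],
    [0,0,0.1,0,0,0],
    [0,0,0,0,0,0],
    [0,0,0,0,0,0]
  ]
}}

```text
time: 13.68
tool_pos: [513.0, 123.5, 50.2]
tool_rot: [0.997, -0.082, 0.0, 0.0]
wrist_force: [-3.8, -0.2, 11.8]
opening: 0.001
gripper_force: 6.0
```

The key bottomed after about 5.8 mm with 12 N on it. I'll lift clear and check.

Emit:
{"method": "step_arm", "body": {
  "targets": [
    [0,0,-0.5,0,0,0],
    [0,0,-1,0,0,0],
    [0,0,-2,0,0,0],
    [0,0,-3,0,0,0],
    [0,0,-3,0,0,0],
    [0,0,-3,0,0,0],
    [0,0,-2,0,0,0],
    [0,0,0,0,0,0],
    [0,0,0,0,0,0],
    [0,0,0,0,0,0]
  ]
}}

```text
time: 14.92
tool_pos: [512.1, 123.4, 192.9]
tool_rot: [0.997, -0.083, -0.001, 0.0]
wrist_force: [0.7, 0.1, -0.0]
opening: 0.006
gripper_force: 0.0
```

```bash
python3 - <<'E'
from bench import *
import cv2
cv2.imwrite("pics/end.png",cv2.resize(read_camera("top")["pixels"][:,:,::-1],(800,600),interpolation=cv2.INTER_CUBIC))
E
```

```text
(no output)
```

View pics/end.png

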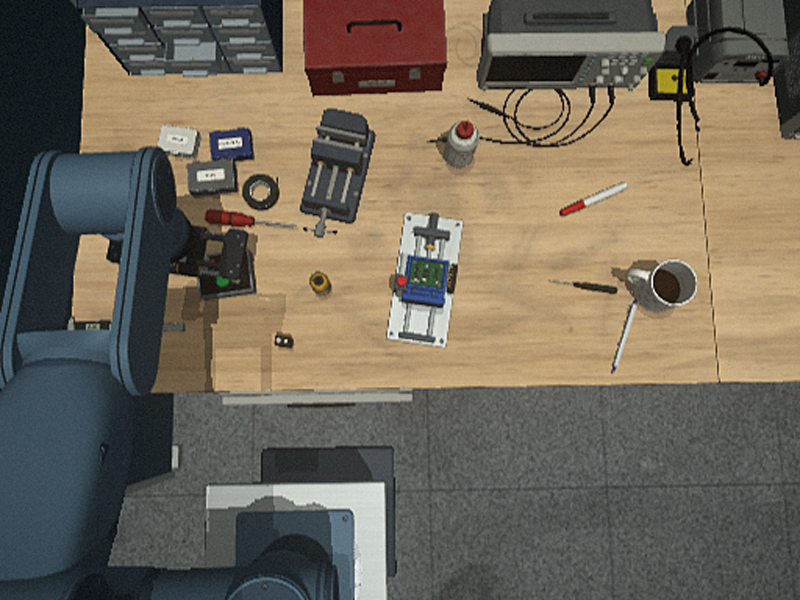

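The carriage is still latched at about (425,280). The bottle (319,282), battery (284,342) and driver (585,286) have not moved, and the arm is clear of everything.

```bash
python3 -c "
from bench import *
print(sign_off())"
```

```text
the job is handed in; nothing more can be done
None
```

I pushed the carriage in to its end stop and let it spring back; it latched at about 28 mm on the stop pin. I then pressed the green key down about 5.8 mm and released it, left the bottle, battery and screwdriver unmoved, and handed the job in (no verdict came back).

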